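# Put the hole saws away in order of size

### The arm

A 6-joint arm with a two-finger parallel gripper is mounted at the origin on the work surface. World frame = base frame: x ahead of the robot, y to its left, z up, the work surface at z = 0. Lengths are in m, angles in rad, forces in N, time in s.
With the tool pointing down it reaches from about 0.35 to 0.875 m from the base axis. Payload 4.2 kg.
Tool frame: the origin (TCP) lies midway between the tips of the shut fingers; the grasp point (between the pads) lies 19 mm behind it; y points along the fingers, x is the direction in which the jaws open and shut, and the axes are right-handed (so a half turn about y gives the same grasp; the last joint's range is limited). The gripper opens to 85 mm and grips with 20 to 120 N. Pads are 22 mm wide; open, the fingers measure 114 mm over their backs; the gripper's body (76 mm by 85 mm) begins 54 mm behind the grasp point. The pads swing forward as they close: fully open they stand 13 mm farther back than shut.
Start: joints at [-0.924, 0.385, 0.008, 0, -1.194, -0.259], TCP at [0.236, -0.579, 0.231] pointing down, gripper open.
Joint ranges: [-3.14, 3.14], [-1.21, 2.06], [-1.07, 1.41], [-3.16, 2.05], [-2.99, -0.16], [-3.1, 3.1]. Speed limits (rad/s): [2.79, 2.79, 3.14, 3.14, 3.14, 3.14].

### API

Orientations are given as [roll, pitch, yaw] about the fixed x, y, z axes, in that order (R = Rz(yaw) Ry(pitch) Rx(roll)).
In Python, from workcell import readout, optics, ticket gives the robot as it stands. The module is installed in compiled form; this text tells all that it offers.
- The arm moves only by the tool carry_out, never from a script. Its argument "series" is one flat list of numbers, 5 for each row, row after row: the opening in per cent of the stroke, from 0 (shut) to 100 (fully open), then the shift along the tool's x, y, z in cm, then the turn about the tool's y in rad. In form: [jaw, tx, ty, tz, yaw, jaw, tx, ty, tz, yaw, ...]. A call has exactly 8 rows; each row is the pose to reach, as a shift and turn from the pose measured when the call began, along the tool's axes at that moment; what a row does not reach only later rows make up. A row lasts 1/12 s, in which the tool goes at most 41.7 mm and 7.16 degrees, less where a joint would pass 70% of its speed; a pose out of reach is approached as far as the arm can. A call with a gripper value outside its range is refused whole. The fingers move at their own pace and stop on an object; "squeeze" is the grip in N (left out, the last holds). Time passes only in rows, so rows that repeat a pose let the fingers close, or fill a call up. It gives the time, the measured TCP pose, the force and the opening at its end, in the units of the state.
- readout.sense(): the state, without advancing time (a new reading comes with each control period).
- optics.get_image(name): name is "side" or "top" or "wrist"; returns (picture, depth): 420x560x3 uint8, red, green, blue; 420x560 float32, m along the optical axis (not along the pixel's ray), 0 where there is no reading.
- optics.camera_params(name): a dict with "fx", "fy", "cx", "cy" (pixels), "cam_to_world" (4x4, takes a point from camera to world coordinates). Camera axes: x right, y down, z forward; pixel columns grow to the right and rows downward; lengths in m; the calibration is good to about 2 mm. The wrist camera is an equidistant fisheye: a pixel r from the principal point sees the ray r / f radians off the axis. A picture is of the moment at which its call begins: read the wrist's pose just before it. camera_params takes no time and is no camera call; for the wrist camera it gives the pose at the moment of the call.
- ticket.sign_off(): hands the job in, once; it reports no verdict.
The state is a dict: "clock": time; "joints": joint angles; "joint_velocities": joint speeds; "joint_efforts": joint torques, N m; "eef_pos": TCP position; "ee_rot": TCP orientation; "ft_force": force on the tool from outside, world axes, zero at the start; "wrist_torque": the same for the moment, N m; "width": finger opening in m.
Only numpy, scipy, OpenCV 4.12 (cv2) and the standard library are available. Lean on these libraries where they do the work, as an engineer would, in place of code of your own. Each camera call takes 0.05 s, during which the arm holds its last target. There are 200 camera calls.

### The job

Put the four hole saws away on the storage board: stand one on the middle of each cork pad, teeth down, in order of size, with the smallest on the pad next to the red end stop and the largest at the other end. Leave the jar of screws standing where it is, and let go of everything.

Things in the scene. Friction and masses are not known exactly. Their poses are not given: they have to be found in the camera images.
- saw28_mid (a point): The smallest of four hole saws: yellow upright cup, 28 mm in diameter, 42 mm tall, standing teeth down, with a steel cap; on the cap a 17 mm nut and a 10 mm shank stub rise 16 mm more (58 mm in all). Loose, 70 g or so. The point lies on its axis, 21 mm above the teeth (half-way up the cup); z is its axis, up. The straight wall can be gripped anywhere up to the cap
- saw38_mid (a point): The second smallest of four hole saws: yellow upright cup, 38 mm in diameter, 42 mm tall, standing teeth down, with a steel cap; on the cap a 17 mm nut and a 10 mm shank stub rise 16 mm more (58 mm in all). Loose, 100 g or so. The point lies on its axis, 21 mm above the teeth (half-way up the cup); z is its axis, up. The straight wall can be gripped anywhere up to the cap
- saw48_mid (a point): The second largest of four hole saws: yellow upright cup, 48 mm in diameter, 42 mm tall, standing teeth down, with a steel cap; on the cap a 17 mm nut and a 10 mm shank stub rise 16 mm more (58 mm in all). Loose, 130 g or so. The point lies on its axis, 21 mm above the teeth (half-way up the cup); z is its axis, up. The straight wall can be gripped anywhere up to the cap
- saw60_mid (a point): The largest of four hole saws: yellow upright cup, 60 mm in diameter, 42 mm tall, standing teeth down, with a steel cap; on the cap a 17 mm nut and a 10 mm shank stub rise 16 mm more (58 mm in all). Loose, 180 g or so. The point lies on its axis, 21 mm above the teeth (half-way up the cup); z is its axis, up. The straight wall can be gripped anywhere up to the cap
- pad_a: One of four identical round cork pads, 72 mm across and 3 mm thick, fixed 88 mm apart in a straight row on a dark wooden board (110 x 440 mm, 18 mm thick) that lies on the bench. Origin: centre of its underside, on the board's top, 18 mm above the bench; the pad's top is 3 mm above the origin. The letters say nothing of the order in the row
- pad_b: One of four identical round cork pads, 72 mm across and 3 mm thick, fixed 88 mm apart in a straight row on a dark wooden board (110 x 440 mm, 18 mm thick) that lies on the bench. Origin: centre of its underside, on the board's top, 18 mm above the bench; the pad's top is 3 mm above the origin. The letters say nothing of the order in the row
- pad_c: One of four identical round cork pads, 72 mm across and 3 mm thick, fixed 88 mm apart in a straight row on a dark wooden board (110 x 440 mm, 18 mm thick) that lies on the bench. Origin: centre of its underside, on the board's top, 18 mm above the bench; the pad's top is 3 mm above the origin. The letters say nothing of the order in the row
- pad_d: One of four identical round cork pads, 72 mm across and 3 mm thick, fixed 88 mm apart in a straight row on a dark wooden board (110 x 440 mm, 18 mm thick) that lies on the bench. Origin: centre of its underside, on the board's top, 18 mm above the bench; the pad's top is 3 mm above the origin. The letters say nothing of the order in the row
- red_stop: Red bar across one end of the board, 90 x 18 mm and 24 mm tall, fixed, its centre 68 mm beyond the centre of the end pad, in line with the row. Origin: centre of its underside, 18 mm above the bench. The other end has a like bar of pale wood. Which end is red varies
- jar_mid (a point): Bystander: closed glass jar of screws with a black lid, 50 mm across and 60 mm tall, loose, standing among the hole saws. The point is its centre, 30 mm up; z is up
There are look-alikes about, which are no part of the job. What is shaped like the part that bears saw48_mid but purple is not meant.

How it is judged:
By the outcome, as a careful person would: the job done as asked, in the order asked, and still so for the second after the job is handed in, with the robot touching nothing.
It also fails if it takes over 104 s, if anything falls off the work surface, if the arm or the gripper's body presses on something with over 40 N, if the wrist force passes 120 N, or if a joint passes its speed limit or range.

## Working session

There is one attempt and no reset: what is moved stays moved. The work goes in short steps, Python scripts to look and compute and a tool call to move; the robot and the scene stay as the last step left them, time stands still between calls to the robot, and variables do not carry over. Pictures are saved under pics/ and viewed, about 12 in all and at most 16, crops included, and the job is handed in when it is done.

Besides the shell and the picture viewer there is one more tool, called after "Call:" by a JSON object that holds its "method" and its "body". carry_out: Moves the arm, as the interface text tells. Its arguments: {"type":"object","properties":{"series":{"type":"array"},"squeeze":{"type":"number"}},"required":["series"]}

```bash
mkdir -p pics; python3 - <<'E'
from workcell import readout, optics
import cv2,numpy as np
s=readout.sense();print(s['clock'],s['eef_pos'],s['ee_rot'],s['width'])
for n in("top","side"):
    p,d=optics.get_image(n);cv2.imwrite(f"pics/{n}0.png",p[:,:,::-1]);np.savez(f"pics/{n}0.npz",p=p,d=d)
    c=optics.camera_params(n);print(n,{k:np.round(v,3).tolist() for k,v in c.items() if k!='name' and not isinstance(v,str)})
E
```

```text
0.0 [ 0.23614993 -0.57803916  0.23020694] [-1.57068654 -0.00219788  1.95841033] 0.08553446184881952
top {'fx': 517.387, 'fy': 517.387, 'cx': 278.453, 'cy': 208.91, 'cam_to_world': [[-0.013, -0.987, 0.162, 0.317], [-1.0, 0.01, -0.022, 0.015], [0.02, -0.162, -0.987, 1.168], [0.0, 0.0, 0.0, 1.0]]}
side {'fx': 393.083, 'fy': 393.083, 'cx': 285.106, 'cy': 205.068, 'cam_to_world': [[0.667, -0.462, 0.584, 0.076], [-0.744, -0.394, 0.539, -0.419], [-0.018, -0.794, -0.607, 0.505], [0.0, 0.0, 0.0, 1.0]]}
```

View pics/top0.png

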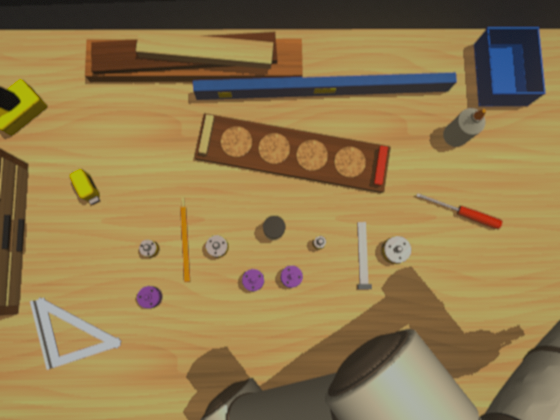

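View pics/side0.png

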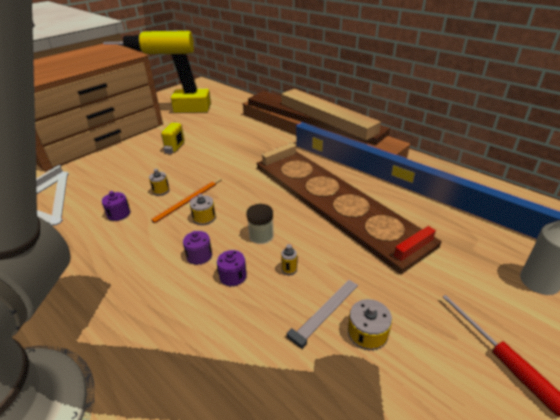

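Top view. Yellow saws with grey caps are at (319,242) smallest, (148,248), (216,246) and (397,250) largest. Look-alikes are purple, at (149,297), (252,280) and (291,276); the jar is at (274,227). The red stop is at (381,165), at the right (−y) end of the board. The side view shows yellow walls on the four chosen saws.

```bash
cat > h.py <<'E'
from workcell import readout, optics
import cv2,numpy as np
from scipy.spatial.transform import Rotation as R
def world(d,c):
    v,u=np.mgrid[:d.shape[0],:d.shape[1]]
    P=np.stack([(u-c['cx'])/c['fx']*d,(v-c['cy'])/c['fy']*d,d,np.ones_like(d)],-1)
    return (P@np.array(c['cam_to_world']).T)[...,:3]
def ray(uv,z,c):
    T=np.array(c['cam_to_world']);r=T[:3,:3]@[(uv[0]-c['cx'])/c['fx'],(uv[1]-c['cy'])/c['fy'],1]
    return T[:3,3]+r*(z-T[2,3])/r[2]
E
python3 - <<'E'
from h import *
z=np.load('pics/top0.npz');p,d=z['p'],z['d'];c=optics.camera_params('top');W=world(d,c)
print('bench z',np.median(W[300:320,200:240,2]))
hsv=cv2.cvtColor(p,cv2.COLOR_RGB2HSV)
for n,(u,v),r in(('28',(319,242),14),('38',(148,248),16),('48',(216,246),18),('60',(397,250),21),('jar',(274,227),18)):
    m=np.zeros(d.shape,np.uint8);cv2.circle(m,(u,v),r,1,-1)
    Z=W[...,2]
    m1=(m>0)&(Z>(.036 if n!='jar' else .055))&(Z<.07)&(hsv[...,1]<110)
    pts=cv2.findNonZero(m1.astype(np.uint8));cc,rr=cv2.minEnclosingCircle(pts)
    mm=cv2.moments(m1.astype(np.uint8),True);ce=(mm['m10']/mm['m00'],mm['m01']/mm['m00'])
    zz=.042 if n!='jar' else .06
    print(n,len(pts),np.round(cc,1),round(rr,1),np.round(ce,1),'circ',ray(cc,zz,c).round(4),'cent',ray(ce,zz,c).round(4),'tipZ',W[m1][:,2].max().round(4))
# pads: cork brighter than the board
g=((hsv[...,2]>110)&(hsv[...,0]<20)).astype(np.uint8)
for u,v in((236,142),(274,148),(312,155),(350,161)):
    m=np.zeros(d.shape,np.uint8);cv2.circle(m,(u,v),19,1,-1)
    k=cv2.morphologyEx(g*m,cv2.MORPH_CLOSE,np.ones((5,5)))
    (cc,ax,a)=cv2.fitEllipse(max(cv2.findContours(k,0,1)[0],key=len));print('pad',np.round(cc,1),np.round(ax,1),ray(cc,.021,c).round(4))
m=((hsv[...,0]<6)|(hsv[...,0]>174))&(hsv[...,1]>190)&(hsv[...,2]>70);m[:, :365]=0;m[:,395:]=0;m[:140]=0;m[190:]=0
print('red',ray(np.argwhere(m).mean(0)[::-1],.042,c))
print('pads z',np.median(W[150:160,307:317,2]))
crop=cv2.resize(p[205:310,125:415],None,fx=2.75,fy=2.75,interpolation=cv2.INTER_CUBIC);cv2.imwrite('pics/crop1.png',crop[:,:,::-1])
E
```

```text
bench z 0.0016431286782159216
28 122 [319.4 241.3] 6.3 [319.5 241.4] circ [ 0.4293 -0.0985  0.042 ] cent [ 0.4291 -0.0987  0.042 ] tipZ 0.0629
38 229 [147.3 247.3] 8.6 [147.2 247.2] circ [0.4205 0.2756 0.042 ] cent [0.4205 0.2758 0.042 ] tipZ 0.0619
48 367 [216.2 245.2] 10.9 [216.2 245.1] circ [0.4232 0.1266 0.042 ] cent [0.4234 0.1265 0.042 ] tipZ 0.0628
60 579 [397. 249.] 13.6 [397.2 248.8] circ [ 0.4104 -0.2681  0.042 ] cent [ 0.4109 -0.2685  0.042 ] tipZ 0.063
jar 387 [273.7 226.5] 11.2 [273.7 226.5] circ [0.4606 0.0012 0.06  ] cent [0.4605 0.0012 0.06  ] tipZ 0.0678
pad [236.  141.2] [31.3 32.4] [0.6635 0.0848 0.021 ]
pad [274.1 148. ] [31.3 32.9] [ 0.6469 -0.0023  0.021 ]
pad [311.7 154.7] [31.7 32.2] [ 0.6302 -0.0881  0.021 ]
pad [349.9 161.5] [30.9 33.3] [ 0.6136 -0.1752  0.021 ]
red [ 0.59928823 -0.24054996  0.042     ]
pads z 0.02247317796026005
```

View pics/crop1.png

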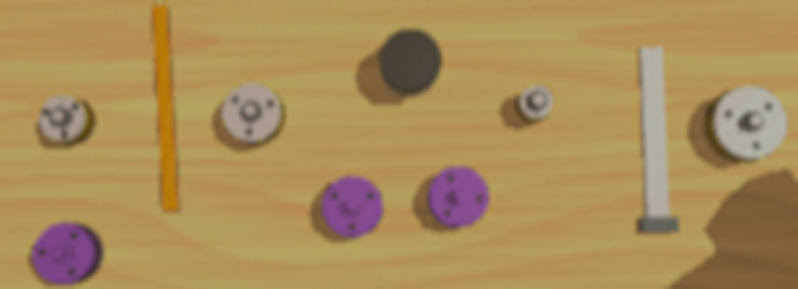

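Choice confirmed by the crop: the grey-capped yellow saws, with the purple ones left out. I'll keep one jaw heading across the row (169°) for every pick and place.

```bash
cat > go.py <<'E'
# prints cm shifts in current tool axes + yaw for targets given as x,y,z
import sys
from h import *
s=readout.sense();r=R.from_euler('xyz',s['ee_rot']);psi=s['ee_rot'][2]
print('t',round(s['clock'],2),'pos',np.round(s['eef_pos'],4),'yaw needed',round((psi-2.952+np.pi)%(2*np.pi)-np.pi,3),'w',round(s['width'],4),'F',np.round(s['ft_force'],1),'rot',np.round(s['ee_rot'],3))
for a in sys.argv[1:]:
    t=np.array(eval(a)); print(a,(r.inv().apply(t-s['eef_pos'])*100).round(2))
E
python3 go.py .33,-.33,.18 .4293,-.0985,.13
```

```text
t 0.1 pos [ 0.2362 -0.5781  0.2303] yaw needed -0.994 w 0.0854 F [-0.5 -0.2 -0.4] rot [-1.571 -0.002  1.958]
.33,-.33,.18 [ 19.41   5.07 -18.07]
.4293,-.0985,.13 [ 37.08  10.1  -36.01]
```

Call:
{"method": "carry_out", "body": {"series": [100,2.4,0.6,-2.3,-0.12,100,4.9,1.3,-4.5,-0.25,100,7.3,1.9,-6.8,-0.37,100,9.7,2.5,-9,-0.5,100,12.1,3.2,-11.3,-0.62,100,14.6,3.8,-13.6,-0.75,100,17,4.4,-15.8,-0.87,100,19.4,5.1,-18.1,-0.994], "squeeze": 40}}

```text
clock: 0.77
eef_pos: [0.3303, -0.3284, 0.1793]
ee_rot: [-1.573, -0.001, 2.958]
ft_force: [0.7, 0.0, -0.5]
width: 0.0855
```

```bash
python3 go.py .4293,-.0985,.13
```

```text
t 0.77 pos [ 0.3303 -0.3284  0.1793] yaw needed 0.006 w 0.0855 F [ 0.7  0.  -0.5] rot [-1.573e+00 -1.000e-03  2.958e+00]
.4293,-.0985,.13 [ -5.55   4.97 -24.4 ]
```

Call:
{"method": "carry_out", "body": {"series": [75,-0.9,0.8,-4.1,0.006,75,-1.9,1.7,-8.2,0.006,75,-2.8,2.5,-12.2,0.006,75,-3.7,3.3,-16.3,0.006,75,-4.6,4.1,-20.4,0.006,75,-5.55,4.97,-24.4,0.006,75,-5.55,4.97,-24.4,0.006,75,-5.55,4.97,-24.4,0.006]}}

```text
clock: 1.43
eef_pos: [0.4298, -0.0965, 0.1293]
ee_rot: [-1.572, -0.003, 2.957]
ft_force: [0.1, -0.3, 0.6]
width: 0.0638
```

```bash
python3 go.py .4293,-.0985,.006; python3 - <<'E'
from h import *
p,d=optics.get_image('wrist');cv2.imwrite('pics/w1.png',p[:,:,::-1])
E
```

```text
t 1.43 pos [ 0.4298 -0.0965  0.1293] yaw needed 0.005 w 0.0638 F [ 0.1 -0.3  0.6] rot [-1.572 -0.003  2.957]
.4293,-.0985,.006 [-0.02 12.33  0.23]
```

View pics/w1.png

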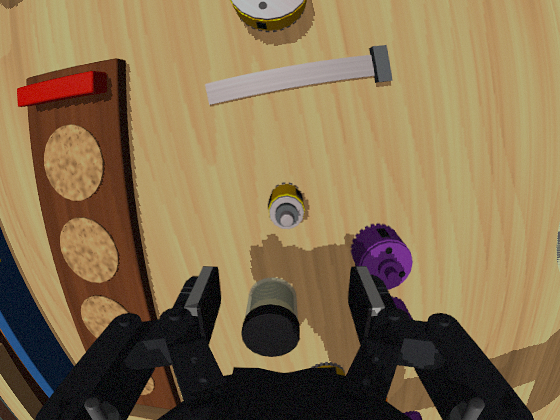

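The saw28 tip is at (286,217), centred horizontally between the fingers (x≈205–360); the jar is at (272,320), out of the way. Next: a wrist-ray check, then down.

```bash
cat >> h.py <<'E'
def fray(uv,z,c):
    T=np.array(c['cam_to_world']);a=np.array([uv[0]-c['cx'],uv[1]-c['cy']]);r=np.hypot(*a);th=r/c['fx']
    v=T[:3,:3]@[*(np.sin(th)*a/r),np.cos(th)];return T[:3,3]+v*(z-T[2,3])/v[2]
E
python3 - <<'E'
from h import *
c=optics.camera_params('wrist');print(fray((286.5,217),.058,c),fray((74,162),.021,c),fray((88,250),.021,c))
E
```

```text
[ 0.42550252 -0.10341072  0.058     ] [ 0.60570341 -0.17679328  0.021     ] [ 0.62427344 -0.09186156  0.021     ]
```

Call:
{"method": "carry_out", "body": {"series": [75,0,2,0.1,0.005,75,0,4,0.2,0.005,75,0,6,0.3,0.005,75,0,7,0.3,0.005,75,0,7,0.3,0.005,75,0,7,0.3,0.005,75,0,7,0.3,0.005,75,0,7,0.3,0.005]}}

```text
clock: 2.15
eef_pos: [0.4291, -0.1009, 0.0605]
ee_rot: [-1.573, -0.001, 2.949]
ft_force: [0.3, 0.6, 0.0]
width: 0.0637
```

```bash
python3 go.py .4293,-.0985,.006
```

```text
t 2.15 pos [ 0.4291 -0.1009  0.0605] yaw needed -0.003 w 0.0637 F [0.3 0.6 0. ] rot [-1.573e+00 -1.000e-03  2.949e+00]
.4293,-.0985,.006 [ 0.02  5.45 -0.23]
```

Call:
{"method": "carry_out", "body": {"series": [75,0,1.5,-0.1,0,75,0,3,-0.1,0,75,0,4.5,-0.1,0,75,0,5.4,-0.1,0,75,0,5.4,-0.1,0,75,0,5.4,-0.1,0,20,0,5.4,-0.1,0,15,0,5.4,-0.1,0]}}

```text
clock: 2.82
eef_pos: [0.4301, -0.0998, 0.0075]
ee_rot: [-1.573, 0.002, 2.949]
ft_force: [0.2, 0.1, 0.1]
width: 0.0408
```

Call:
{"method": "carry_out", "body": {"series": [10,0,0,0,0,10,0,0,0,0,10,0,0,0,0,10,0,0,0,0,10,0,0,0,0,10,0,0,0,0,10,0,0,0,0,10,0,0,0,0]}}

```text
clock: 3.48
eef_pos: [0.4306, -0.0998, 0.0083]
ee_rot: [-1.574, 0.003, 2.95]
ft_force: [-1.0, 0.5, 6.2]
width: 0.0269
```

```bash
python3 go.py .4293,-.0985,.006; python3 - <<'E'
from h import *
p,d=optics.get_image('wrist');cv2.imwrite('pics/w2.png',p[:,:,::-1])
E
```

```text
t 3.48 pos [ 0.4306 -0.0998  0.0083] yaw needed -0.002 w 0.0269 F [-1.   0.5  6.2] rot [-1.574  0.003  2.95 ]
.4293,-.0985,.006 [ 0.15  0.23 -0.1 ]
```

View pics/w2.png

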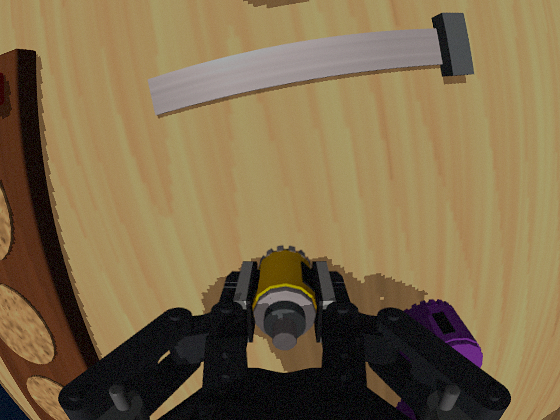

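Held at 27 mm with the saw upright between the pads at (285,300). Lift.

Call:
{"method": "carry_out", "body": {"series": [10,0,-2,0,0,10,0,-5,0,0,10,0,-8,0,0,10,0,-10,0,0,10,0,-10,0,0,10,0,-10,0,0,10,0,-10,0,0,10,0,-10,0,0]}}

```text
clock: 4.2
eef_pos: [0.4292, -0.1, 0.1071]
ee_rot: [-1.573, 0.0, 2.949]
ft_force: [0.7, -0.2, -0.2]
width: 0.0265
```

```bash
python3 go.py .6145,-.1763,.11
```

```text
t 4.2 pos [ 0.4292 -0.1     0.1071] yaw needed -0.003 w 0.0265 F [ 0.7 -0.2 -0.2] rot [-1.573  0.     2.949]
.6145,-.1763,.11 [-19.65  -0.29   3.94]
```

Call:
{"method": "carry_out", "body": {"series": [10,-3.3,0,0.7,-0.003,10,-6.6,0,1.3,-0.003,10,-9.8,-0.2,2,-0.003,10,-13.1,-0.2,2.6,-0.003,10,-16.4,-0.3,3.3,-0.003,10,-19.65,-0.3,3.94,-0.003,10,-19.65,-0.3,3.94,-0.003,10,-19.65,-0.3,3.94,-0.003]}}

```text
clock: 4.87
eef_pos: [0.6145, -0.1767, 0.1069]
ee_rot: [-1.573, -0.004, 2.951]
ft_force: [-1.5, -0.1, -1.1]
width: 0.0268
```

```bash
python3 go.py .6145,-.1763,.05 .6145,-.1763,.0295; python3 - <<'E'
from h import *
p,d=optics.get_image('side');cv2.imwrite('pics/s1.png',p[:,:,::-1])
E
```

```text
t 4.87 pos [ 0.6145 -0.1767  0.1069] yaw needed -0.001 w 0.0268 F [-1.5 -0.1 -1.1] rot [-1.573 -0.004  2.951]
.6145,-.1763,.05 [-0.02  5.69 -0.03]
.6145,-.1763,.0295 [-0.03  7.74 -0.03]
```

View pics/s1.png

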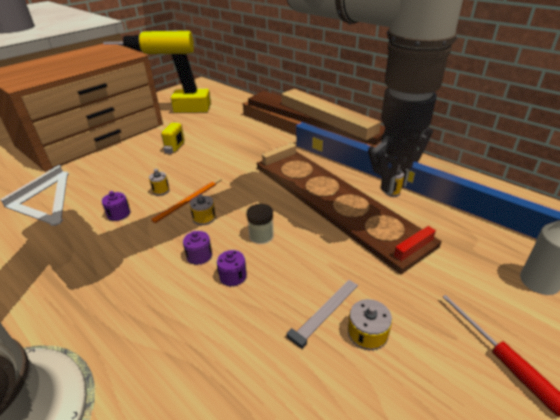

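The side view shows saw28 held at (396,183) above the end pad (385,228), by the red stop. Lower.

Call:
{"method": "carry_out", "body": {"series": [10,0,2,0,0,10,0,4,0,0,10,0,5.5,0,0,10,0,6.5,0,0,10,0,7,0,0,10,0,7.3,0,0,10,0,7.55,0,0,10,0,7.6,0,0]}}

```text
clock: 5.58
eef_pos: [0.6132, -0.176, 0.0319]
ee_rot: [-1.573, -0.004, 2.952]
ft_force: [-0.4, 0.3, -0.3]
width: 0.0269
```

```bash
python3 go.py .6145,-.1763,.0295
```

```text
t 5.58 pos [ 0.6132 -0.176   0.0319] yaw needed -0.0 w 0.0269 F [-0.4  0.3 -0.3] rot [-1.573 -0.004  2.952]
.6145,-.1763,.0295 [-0.13  0.24  0.01]
```

Call:
{"method": "carry_out", "body": {"series": [10,-0.1,0.1,0,0,10,-0.1,0.2,0,0,10,-0.1,0.25,0,0,10,-0.1,0.25,0,0,40,-0.1,0.25,0,0,70,-0.1,0.25,0,0,70,-0.1,0.25,0,0,70,-0.1,0.25,0,0]}}

```text
clock: 6.25
eef_pos: [0.6143, -0.1762, 0.0295]
ee_rot: [-1.573, -0.004, 2.952]
ft_force: [0.3, -0.3, -0.2]
width: 0.0599
```

Call:
{"method": "carry_out", "body": {"series": [70,0,0,0,0,70,0,0,0,0,70,0,-1,0,0,70,0,-4,0,0,70,0,-7,0,0,70,0,-10,0,0,70,0,-12,0,0,70,0,-12,0,0]}}

```text
clock: 6.92
eef_pos: [0.6179, -0.1772, 0.1565]
ee_rot: [-1.573, 0.008, 2.953]
ft_force: [0.4, -1.7, -0.2]
width: 0.0598
```

```bash
python3 go.py .4205,.2756,.13 .4205,.2756,.009
```

```text
t 6.92 pos [ 0.6179 -0.1772  0.1565] yaw needed 0.001 w 0.0598 F [ 0.4 -1.7 -0.2] rot [-1.573  0.008  2.953]
.4205,.2756,.13 [ 27.91   2.51 -40.76]
.4205,.2756,.009 [ 28.01  14.61 -40.74]
```

Call:
{"method": "carry_out", "body": {"series": [75,2,0,-3,0,75,4.2,0,-6.1,0,75,6.3,0,-9.2,0,75,8.4,0,-12.3,0,75,10.5,0,-15.4,0,75,12.6,0,-18.4,0,75,14.7,0.5,-21.5,0,75,16.8,1,-24.6,0]}}

```text
clock: 7.58
eef_pos: [0.4983, 0.0974, 0.1462]
ee_rot: [-1.574, 0.009, 2.952]
ft_force: [0.5, 0.0, 0.1]
width: 0.0642
```

```bash
python3 go.py .4205,.2756,.11; python3 - <<'E'
from h import *
p,d=optics.get_image('top');cv2.imwrite('pics/t1.png',p[:,:,::-1])
E
```

```text
t 7.58 pos [0.4983 0.0974 0.1462] yaw needed 0.0 w 0.0642 F [0.5 0.  0.1] rot [-1.574  0.009  2.952]
.4205,.2756,.11 [ 11.02   3.57 -16.03]
```

View pics/t1.png

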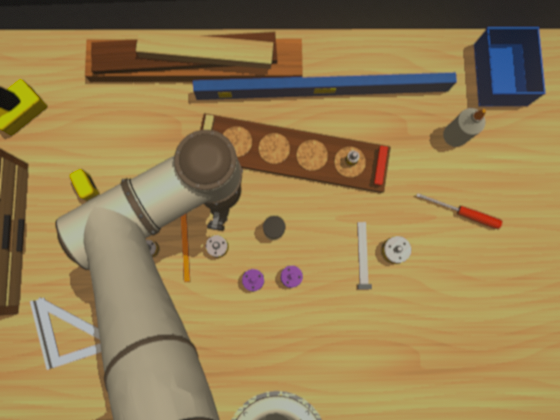

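saw28 stands on the end pad at (352,157) next to the red stop; jar and purple saws are untouched. I'll measure its offset while moving on.

```bash
cat > meas.py <<'E'
# meas.py img u v r zmin zcap : centre of grey cap
import sys
from h import *
def meas(p,d,c,u,v,r,z0,zc):
    W=world(d,c);hsv=cv2.cvtColor(p,cv2.COLOR_RGB2HSV)
    m=np.zeros(d.shape,np.uint8);cv2.circle(m,(u,v),r,1,-1)
    m1=((m>0)&(W[...,2]>z0)&(hsv[...,1]<110)).astype(np.uint8)
    cc,rr=cv2.minEnclosingCircle(cv2.findNonZero(m1));mm=cv2.moments(m1,True)
    return np.round(cc,1),round(rr,1),ray(cc,zc,c).round(4),ray((mm['m10']/mm['m00'],mm['m01']/mm['m00']),zc,c).round(4)
if __name__=='__main__':
    c=optics.camera_params('top');p,d=optics.get_image('top')
    for a in sys.argv[1:]: print(*meas(p,d,c,*eval(a)))
E
python3 meas.py 352,157,11,.055,.063
```

```text
[353.1 156.1] 6.2 [ 0.6149 -0.1759  0.063 ] [ 0.615  -0.1756  0.063 ]
```

Call:
{"method": "carry_out", "body": {"series": [75,2.2,0.7,-3.2,0,75,4.4,1.4,-6.4,0,75,6.6,2.1,-9.6,0,75,8.8,2.8,-12.8,0,75,11,3.5,-16,0,75,11,3.5,-16,0,75,11,3.5,-16,0,75,11,3.5,-16,0]}}

```text
clock: 8.35
eef_pos: [0.4182, 0.2765, 0.1101]
ee_rot: [-1.572, 0.007, 2.959]
ft_force: [-0.3, 0.3, -0.1]
width: 0.0639
```

```bash
python3 go.py .4205,.2756,.009
```

```text
t 8.35 pos [0.4182 0.2765 0.1101] yaw needed 0.007 w 0.0639 F [-0.3  0.3 -0.1] rot [-1.572  0.007  2.959]
.4205,.2756,.009 [-0.17 10.11  0.06]
```

Call:
{"method": "carry_out", "body": {"series": [75,-0.1,3,0,0,75,-0.15,6,0.05,0,75,-0.15,8.5,0.05,0,75,-0.15,10,0.05,0,75,-0.15,10.1,0.05,0,75,-0.15,10.1,0.05,0,40,-0.15,10.1,0.05,0,25,-0.15,10.1,0.05,0]}}

```text
clock: 9.02
eef_pos: [0.4213, 0.2761, 0.0105]
ee_rot: [-1.575, 0.009, 2.958]
ft_force: [-1.1, 0.1, 0.8]
width: 0.0406
```

Call:
{"method": "carry_out", "body": {"series": [25,0,0,0,0,25,0,0,0,0,25,0,0,0,0,25,0,0,0,0,25,0,0,0,0,25,0,0,0,0,25,0,0,0,0,25,0,0,0,0]}}

```text
clock: 9.68
eef_pos: [0.4214, 0.2762, 0.0108]
ee_rot: [-1.575, 0.009, 2.958]
ft_force: [-1.6, -0.4, 4.2]
width: 0.0372
```

Call:
{"method": "carry_out", "body": {"series": [25,0,-1,0,0,25,0,-4,0,0,25,0,-8,0,0,25,0,-10,0,0,25,0,-10,0,0,25,0,-10,0,0,25,0,-10,0,0,25,0,-10,0,0]}}

```text
clock: 10.35
eef_pos: [0.4196, 0.2751, 0.1092]
ee_rot: [-1.572, 0.007, 2.958]
ft_force: [-0.5, -0.1, -0.7]
width: 0.0369
```

```bash
python3 go.py .5,.12,.11 .6302,-.0881,.11
```

```text
t 10.35 pos [0.4196 0.2751 0.1092] yaw needed 0.006 w 0.0369 F [-0.5 -0.1 -0.7] rot [-1.572  0.007  2.958]
.5,.12,.11 [-10.74  -0.03  13.78]
.6302,-.0881,.11 [-27.34   0.06  31.86]
```

Call:
{"method": "carry_out", "body": {"series": [25,-2,0,2.4,0,25,-4.6,0,5.4,0,25,-7.2,0,8.4,0,25,-9.8,0,11.4,0,25,-12.4,0,14.5,0,25,-15,0,17.5,0,25,-17.6,0,20.5,0,25,-20.2,0,23.5,0.006]}}

```text
clock: 11.02
eef_pos: [0.5751, 0.005, 0.1083]
ee_rot: [-1.571, 0.003, 2.952]
ft_force: [1.0, 1.3, -1.0]
width: 0.0372
```

```bash
python3 go.py .6302,-.0881,.09
```

```text
t 11.02 pos [0.5751 0.005  0.1083] yaw needed -0.0 w 0.0372 F [ 1.   1.3 -1. ] rot [-1.571  0.003  2.952]
.6302,-.0881,.09 [-7.16  1.85  8.11]
```

Call:
{"method": "carry_out", "body": {"series": [25,-2,0.3,2.2,0,25,-4,0.6,4.5,0,25,-6,1,6.7,0,25,-7.1,1.5,8.1,0,25,-7.1,1.8,8.1,0,25,-7.1,1.8,8.1,0,25,-7.1,1.8,8.1,0,25,-7.1,1.8,8.1,0]}}

```text
clock: 11.68
eef_pos: [0.629, -0.087, 0.09]
ee_rot: [-1.57, 0.002, 2.953]
ft_force: [-0.4, 0.3, -0.4]
width: 0.0371
```

```bash
python3 go.py .6302,-.0881,.0325
```

```text
t 11.68 pos [ 0.629 -0.087  0.09 ] yaw needed 0.001 w 0.0371 F [-0.4  0.3 -0.4] rot [-1.570e+00  2.000e-03  2.953e+00]
.6302,-.0881,.0325 [-0.12  5.75  0.08]
```

Call:
{"method": "carry_out", "body": {"series": [25,-0.1,2,0.1,0,25,-0.1,4,0.1,0,25,-0.1,5,0.1,0,25,-0.1,5.4,0.1,0,25,-0.1,5.6,0.1,0,25,-0.1,5.7,0.1,0,25,-0.1,5.8,0.1,0,25,-0.1,5.8,0.1,0]}}

```text
clock: 12.35
eef_pos: [0.6305, -0.0881, 0.0328]
ee_rot: [-1.571, 0.004, 2.953]
ft_force: [-0.3, -0.3, -0.4]
width: 0.0371
```

```bash
python3 go.py .6302,-.0881,.032
```

```text
t 12.35 pos [ 0.6305 -0.0881  0.0328] yaw needed 0.001 w 0.0371 F [-0.3 -0.3 -0.4] rot [-1.571  0.004  2.953]
.6302,-.0881,.032 [0.03 0.08 0.  ]
```

Call:
{"method": "carry_out", "body": {"series": [25,0,0.08,0,0,25,0,0.12,0,0,25,0,0.12,0,0,25,0,0.12,0,0,50,0,0.12,0,0,75,0,0.12,0,0,75,0,0.12,0,0,75,0,0.12,0,0]}}

```text
clock: 13.02
eef_pos: [0.6306, -0.0881, 0.0318]
ee_rot: [-1.571, 0.004, 2.953]
ft_force: [-0.1, 0.5, -0.3]
width: 0.064
```

Call:
{"method": "carry_out", "body": {"series": [80,0,0,0,0,80,0,0,0,0,80,0,-1,0,0,80,0,-4,0,0,80,0,-7,0,0,80,0,-10,0,0,80,0,-11,0,0,80,0,-11,0,0]}}

```text
clock: 13.68
eef_pos: [0.6324, -0.088, 0.1465]
ee_rot: [-1.573, 0.012, 2.954]
ft_force: [0.4, -1.2, -0.4]
width: 0.0681
```

```bash
python3 go.py .4233,.1266,.11
```

```text
t 13.68 pos [ 0.6324 -0.088   0.1465] yaw needed 0.002 w 0.0681 F [ 0.4 -1.2 -0.4] rot [-1.573  0.012  2.954]
.4233,.1266,.11 [ 24.59   3.38 -17.18]
```

Call:
{"method": "carry_out", "body": {"series": [88,3,0,-2,0,88,6.2,0,-4.3,0,88,9.3,0.3,-6.5,0,88,12.4,0.8,-8.7,0,88,15.5,1.4,-10.9,0,88,18.5,2,-13,0,88,21.6,2.7,-15.1,0,88,24.6,3.4,-17.2,0]}}

```text
clock: 14.35
eef_pos: [0.4211, 0.1272, 0.1087]
ee_rot: [-1.572, 0.011, 2.953]
ft_force: [0.5, 1.3, 0.3]
width: 0.0748
```

```bash
python3 go.py .4233,.1266,.009
```

```text
t 14.35 pos [0.4211 0.1272 0.1087] yaw needed 0.001 w 0.0748 F [0.5 1.3 0.3] rot [-1.572  0.011  2.953]
.4233,.1266,.009 [-0.12  9.97  0.02]
```

Call:
{"method": "carry_out", "body": {"series": [88,-0.1,3,0,0,88,-0.1,6,0,0,88,-0.1,8.5,0,0,88,-0.1,9.8,0,0,88,-0.1,10.2,0,0,88,-0.1,10.2,0,0,60,-0.1,10.2,0,0,40,-0.1,10.2,0,0]}}

```text
clock: 15.02
eef_pos: [0.4237, 0.1271, 0.0075]
ee_rot: [-1.573, 0.012, 2.953]
ft_force: [0.4, 0.3, 0.9]
width: 0.0528
```

Call:
{"method": "carry_out", "body": {"series": [38,0,0,0,0,38,0,0,0,0,38,0,0,0,0,38,0,0,0,0,38,0,0,0,0,38,0,0,0,0,38,0,0,0,0,38,0,0,0,0]}}

```text
clock: 15.68
eef_pos: [0.424, 0.1273, 0.008]
ee_rot: [-1.573, 0.013, 2.953]
ft_force: [-0.0, -0.3, 5.6]
width: 0.0469
```

Call:
{"method": "carry_out", "body": {"series": [38,0,-1,0,0,38,0,-4,0,0,38,0,-8,0,0,38,0,-10,0,0,38,0,-10,0,0,38,0,-10,0,0,38,0,-10,0,0,38,0,-10,0,0]}}

```text
clock: 16.35
eef_pos: [0.4216, 0.1265, 0.1064]
ee_rot: [-1.571, 0.01, 2.953]
ft_force: [0.4, -0.4, -1.2]
width: 0.0468
```

```bash
python3 go.py .6469,-.0023,.1
```

```text
t 16.35 pos [0.4216 0.1265 0.1064] yaw needed 0.001 w 0.0468 F [ 0.4 -0.4 -1.2] rot [-1.571  0.01   2.953]
.6469,-.0023,.1 [-24.54   0.88   8.42]
```

Call:
{"method": "carry_out", "body": {"series": [38,-2.5,0,0.8,0,38,-6,0,2,0,38,-9.5,0,3.2,0,38,-13,0,4.4,0,38,-16.5,0,5.7,0,38,-20,0,6.9,0,38,-22.8,0.4,7.8,0,38,-24.5,0.8,8.4,0]}}

```text
clock: 17.02
eef_pos: [0.6484, -0.0041, 0.098]
ee_rot: [-1.569, 0.008, 2.951]
ft_force: [0.2, -0.2, -2.9]
width: 0.0469
```

```bash
python3 go.py .6469,-.0023,.0295
```

```text
t 17.02 pos [ 0.6484 -0.0041  0.098 ] yaw needed -0.001 w 0.0469 F [ 0.2 -0.2 -2.9] rot [-1.569  0.008  2.951]
.6469,-.0023,.0295 [ 0.23  6.84 -0.16]
```

Call:
{"method": "carry_out", "body": {"series": [38,0.1,2,-0.1,0,38,0.15,4,-0.1,0,38,0.15,5.5,-0.15,0,38,0.15,6.3,-0.15,0,38,0.15,6.6,-0.15,0,38,0.15,6.7,-0.15,0,38,0.15,6.75,-0.15,0,38,0.15,6.75,-0.15,0]}}

```text
clock: 17.68
eef_pos: [0.6483, -0.0022, 0.0311]
ee_rot: [-1.57, 0.009, 2.951]
ft_force: [-0.1, -0.2, -0.6]
width: 0.0473
```

```bash
python3 go.py .6469,-.0023,.029
```

```text
t 17.68 pos [ 0.6483 -0.0022  0.0311] yaw needed -0.001 w 0.0473 F [-0.1 -0.2 -0.6] rot [-1.57   0.009  2.951]
.6469,-.0023,.029 [0.14 0.2  0.03]
```

Call:
{"method": "carry_out", "body": {"series": [38,0.1,0.1,0,0,38,0.12,0.2,0,0,38,0.12,0.25,0,0,38,0.12,0.25,0,0,60,0.12,0.25,0,0,85,0.12,0.25,0,0,85,0.12,0.25,0,0,85,0.12,0.25,0,0]}}

```text
clock: 18.35
eef_pos: [0.6473, -0.002, 0.0287]
ee_rot: [-1.57, 0.01, 2.951]
ft_force: [-0.0, -0.2, 0.6]
width: 0.0725
```

Call:
{"method": "carry_out", "body": {"series": [88,0,0,0,0,88,0,0,0,0,88,0,-1,0,0,88,0,-4,0,0,88,0,-7,0,0,88,0,-10,0,0,88,0,-11,0,0,88,0,-11,0,0]}}

```text
clock: 19.02
eef_pos: [0.6485, -0.0014, 0.1436]
ee_rot: [-1.573, 0.018, 2.952]
ft_force: [-0.3, -1.4, 0.1]
width: 0.0752
```

```bash
python3 go.py .4104,-.2681,.12
```

```text
t 19.02 pos [ 0.6485 -0.0014  0.1436] yaw needed -0.0 w 0.0752 F [-0.3 -1.4  0.1] rot [-1.573  0.018  2.952]
.4104,-.2681,.12 [18.39  1.97 30.69]
```

Call:
{"method": "carry_out", "body": {"series": [100,1.5,0,2.5,0,100,3.4,0,5.7,0,100,5.3,0,8.8,0,100,7.2,0,12,0,100,9.1,0,15.2,0,100,11,0,18.4,0,100,12.9,0.3,21.5,0,100,14.8,0.6,24.7,0]}}

```text
clock: 19.68
eef_pos: [0.4545, -0.2168, 0.1334]
ee_rot: [-1.573, 0.016, 2.952]
ft_force: [0.2, -1.0, 0.1]
width: 0.0854
```

```bash
python3 go.py .4104,-.2681,.11
```

```text
t 19.68 pos [ 0.4545 -0.2168  0.1334] yaw needed -0.0 w 0.0854 F [ 0.2 -1.   0.1] rot [-1.573  0.016  2.952]
.4104,-.2681,.11 [3.4  2.28 5.87]
```

Call:
{"method": "carry_out", "body": {"series": [100,1.2,0.8,2,0,100,2.4,1.6,4,0,100,3.4,2.2,5.9,0,100,3.4,2.2,5.9,0,100,3.4,2.2,5.9,0,100,3.4,2.2,5.9,0,100,3.4,2.2,5.9,0,100,3.4,2.2,5.9,0]}}

```text
clock: 20.35
eef_pos: [0.4111, -0.2678, 0.1109]
ee_rot: [-1.573, 0.017, 2.953]
ft_force: [0.2, -0.8, 0.3]
width: 0.0856
```

```bash
python3 go.py .4107,-.2683,.005; python3 meas.py 353,157,11,.055,.063 314,151,14,.055,.063 276,145,16,.055,.063; python3 - <<'E'
from h import *
p,d=optics.get_image('top');q,_=optics.get_image('wrist')
a=cv2.resize(p[100:310,190:440],(500,420));cv2.imwrite('pics/t2.png',np.hstack([a,cv2.resize(q[:,140:420],(280,420))])[:,:,::-1])
E
```

```text
t 20.35 pos [ 0.4111 -0.2678  0.1109] yaw needed 0.001 w 0.0856 F [ 0.2 -0.8  0.3] rot [-1.573  0.017  2.953]
.4107,-.2683,.005 [ 0.21 10.59  0.09]
[353.1 156.1] 6.2 [ 0.6149 -0.1759  0.063 ] [ 0.615  -0.1756  0.063 ]
[313.5 149.4] 8.6 [ 0.6308 -0.0886  0.063 ] [ 0.6313 -0.0883  0.063 ]
[274.4 142.2] 10.7 [ 0.6479 -0.0024  0.063 ] [ 0.6481 -0.0023  0.063 ]
```

View pics/t2.png

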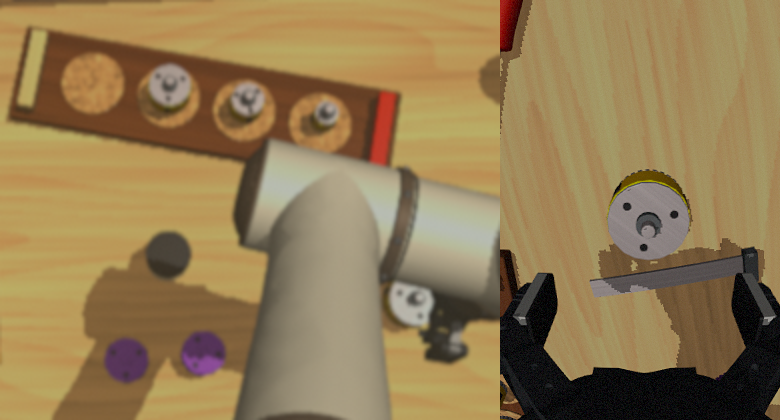

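Three saws stand centred in order (within 1.5 mm). saw60 at (649,215) in the wrist crop sits between the fingers (541–760), and its pad is empty at (93,83). Descend.

Call:
{"method": "carry_out", "body": {"series": [100,0,2,0,0,100,0.1,4.5,0.1,0,100,0.1,7,0.1,0,100,0.15,9,0.1,0,100,0.2,10.2,0.1,0,100,0.2,10.4,0.1,0,100,0.2,10.4,0.1,0,75,0.2,10.4,0.1,0]}}

```text
clock: 21.17
eef_pos: [0.4113, -0.2687, 0.0075]
ee_rot: [-1.573, 0.018, 2.954]
ft_force: [0.4, -0.3, -0.5]
width: 0.0755
```

Call:
{"method": "carry_out", "body": {"series": [55,0,0,0,0,55,0,0,0,0,55,0,0,0,0,55,0,0,0,0,55,0,0,0,0,55,0,0,0,0,55,0,0,0,0,55,0,0,0,0]}}

```text
clock: 21.83
eef_pos: [0.412, -0.2689, 0.009]
ee_rot: [-1.572, 0.02, 2.954]
ft_force: [-1.1, 0.9, 6.0]
width: 0.0593
```

Call:
{"method": "carry_out", "body": {"series": [55,0,-1,0,0,55,0,-4,0,0,55,0,-8,0,0,55,0,-11,0,0,55,0,-13,0,0,55,0,-13,0,0,55,0,-13,0,0,55,0,-13,0,0]}}

```text
clock: 22.5
eef_pos: [0.4083, -0.2681, 0.1381]
ee_rot: [-1.573, 0.018, 2.953]
ft_force: [-0.5, 0.2, -2.2]
width: 0.0592
```

```bash
python3 go.py .5,0.02,.14 .6635,.0848,.13
```

```text
t 22.5 pos [ 0.4083 -0.2681  0.1381] yaw needed 0.001 w 0.0592 F [-0.5  0.2 -2.2] rot [-1.573  0.018  2.953]
.5,0.02,.14 [ -3.62  -0.04 -30.01]
.6635,.0848,.13 [-18.45   1.25 -39.43]
```

Call:
{"method": "carry_out", "body": {"series": [55,-0.3,0,-2.5,0,55,-0.8,0,-6.2,0,55,-1.3,0,-10,0,55,-1.7,0,-14,0,55,-2.2,0,-18,0,55,-2.7,0,-22,0,55,-3.1,0,-26,0,55,-3.6,0,-30,0]}}

```text
clock: 23.17
eef_pos: [0.4986, 0.0216, 0.1376]
ee_rot: [-1.571, 0.015, 2.953]
ft_force: [1.2, -0.7, -2.0]
width: 0.059
```

```bash
python3 go.py .6635,.0848,.1
```

```text
t 23.17 pos [0.4986 0.0216 0.1376] yaw needed 0.001 w 0.059 F [ 1.2 -0.7 -2. ] rot [-1.571  0.015  2.953]
.6635,.0848,.1 [-14.96   3.99  -9.29]
```

Call:
{"method": "carry_out", "body": {"series": [55,-2.5,0,-1.5,0,55,-5,0,-3,0,55,-7.5,0,-4.6,0,55,-10,0.5,-6.2,0,55,-12.5,1.5,-7.8,0,55,-14.5,2.8,-9,0,55,-14.96,3.9,-9.3,0,55,-14.96,3.9,-9.3,0]}}

```text
clock: 23.83
eef_pos: [0.6616, 0.0847, 0.0945]
ee_rot: [-1.567, 0.006, 2.953]
ft_force: [-2.1, -0.4, -2.8]
width: 0.0588
```

```bash
python3 go.py .6635,.0848,.0315
```

```text
t 23.83 pos [0.6616 0.0847 0.0945] yaw needed 0.001 w 0.0588 F [-2.1 -0.4 -2.8] rot [-1.567  0.006  2.953]
.6635,.0848,.0315 [-0.15  6.3  -0.06]
```

Call:
{"method": "carry_out", "body": {"series": [55,-0.1,2,0,0,55,-0.15,4,0,0,55,-0.15,5.2,0,0,55,-0.15,5.8,0,0,55,-0.15,6.1,0,0,55,-0.15,6.2,0,0,55,-0.15,6.2,0,0,55,-0.15,6.2,0,0]}}

```text
clock: 24.5
eef_pos: [0.6641, 0.0844, 0.0339]
ee_rot: [-1.568, 0.008, 2.953]
ft_force: [0.7, -0.2, -2.4]
width: 0.0589
```

```bash
python3 go.py .6635,.0848,.0295
```

```text
t 24.5 pos [0.6641 0.0844 0.0339] yaw needed 0.001 w 0.0589 F [ 0.7 -0.2 -2.4] rot [-1.568  0.008  2.953]
.6635,.0848,.0295 [ 0.07  0.44 -0.03]
```

Call:
{"method": "carry_out", "body": {"series": [55,0,0.15,0,0,55,0,0.3,0,0,55,0.05,0.4,0,0,55,0.05,0.45,0,0,55,0.05,0.45,0,0,55,0.05,0.45,0,0,55,0.05,0.45,0,0,55,0.05,0.45,0,0]}}

```text
clock: 25.17
eef_pos: [0.6639, 0.0845, 0.0303]
ee_rot: [-1.569, 0.008, 2.953]
ft_force: [-1.4, -0.2, 5.7]
width: 0.0593
```

Call:
{"method": "carry_out", "body": {"series": [75,0,0,0,0,100,0,0,0,0,100,0,0,0,0,100,0,0,0,0,100,0,0,0,0,100,0,0,0,0,100,0,0,0,0,100,0,0,0,0]}}

```text
clock: 25.83
eef_pos: [0.6639, 0.0845, 0.0302]
ee_rot: [-1.569, 0.008, 2.953]
ft_force: [0.4, 0.0, -0.0]
width: 0.0856
```

Call:
{"method": "carry_out", "body": {"series": [100,0,-1,0,0,100,0,-3,0,0,100,0,-6,0,0,100,0,-9,0,0,100,0,-12,0,0,100,3,-12,0,0,100,6,-12,0,0,100,9,-12,0,0]}}

```text
clock: 26.5
eef_pos: [0.5739, 0.1019, 0.1508]
ee_rot: [-1.57, 0.01, 2.952]
ft_force: [1.0, -0.8, -0.6]
width: 0.0858
```

Call:
{"method": "carry_out", "body": {"series": [100,2,0,-3,0,100,4,0,-6,0,100,6,0,-9,0,100,8,0,-12,0,100,8,0,-15,0,100,8,0,-18,0,100,8,0,-18,0,100,8,0,-18,0]}}

```text
clock: 27.17
eef_pos: [0.5291, 0.2953, 0.1503]
ee_rot: [-1.571, 0.011, 2.954]
ft_force: [-0.6, 0.1, -0.4]
width: 0.0853
```

```bash
python3 go.py; python3 meas.py 353,157,11,.055,.063 314,151,14,.055,.063 276,145,16,.055,.063 236,138,19,.055,.063 274,227,18,.05,.06; python3 - <<'E'
from h import *
p,d=optics.get_image('top');q,_=optics.get_image('side')
a=cv2.resize(p[90:300],(560,210));cv2.imwrite('pics/t3.png',np.vstack([a,q[60:400]])[:,:,::-1])
E
```

```text
t 27.17 pos [0.5291 0.2953 0.1503] yaw needed 0.002 w 0.0853 F [-0.6  0.1 -0.4] rot [-1.571  0.011  2.954]
[353.1 156.1] 6.2 [ 0.6149 -0.1759  0.063 ] [ 0.6149 -0.1756  0.063 ]
[313.5 149.4] 8.6 [ 0.6308 -0.0886  0.063 ] [ 0.6312 -0.0882  0.063 ]
[274.3 142.3] 10.7 [ 0.6478 -0.0024  0.063 ] [ 0.648  -0.0022  0.063 ]
[235.6 135.6] 13.5 [0.6637 0.0831 0.063 ] [0.6641 0.0835 0.063 ]
[273.8 226.6] 11.2 [0.4603 0.001  0.06  ] [0.4603 0.0013 0.06  ]
```

View pics/t3.png

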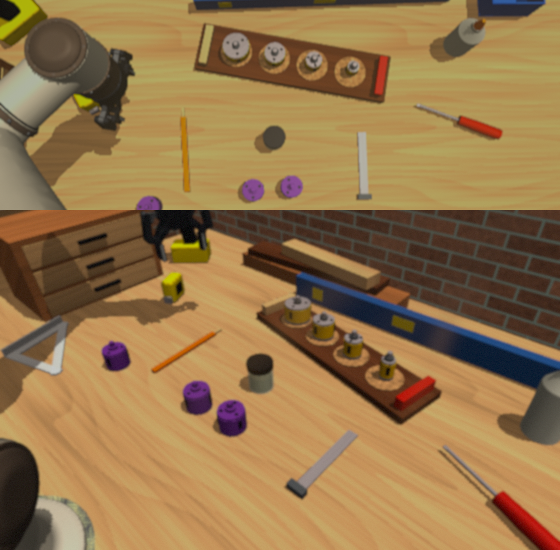

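All four saws stand upright on their pads in order, at (236,47), (274,55), (313,63) and (352,70) from largest to smallest, with the smallest by the red stop. The jar is unmoved and the gripper is clear.

```bash
python3 -c "from workcell import ticket;print(ticket.sign_off())"
```

```text
the job is handed in; nothing more can be done
None
```

All four hole saws are standing teeth down on the cork pads, in order of size, with the 28 mm one next to the red stop and the 60 mm one at the far end. I handed the job in at about 27 s, with the gripper open and clear of everything.

- **Placing:** the last top-camera check put every saw within 2 mm of its pad's centre, and both views show them upright.
- **Jar and look-alikes:** the jar's position agrees with the first measurement to 0.3 mm, and the three purple saws were not touched.
- **Forces:** the highest reading at the end of any move was about 6 N, seen as the fingers closed on a saw and when the 60 mm saw was set down.
- **One disagreement:** early on, wrist-camera estimates differed from the top camera by 4–8 mm. I used the top camera, and it agreed with where the arm reported releasing each saw.

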